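# Unload the ground bracket from the tilted vise and weigh it

### The job

The bracket in the tilted vise is finished: slide the vise's jaw fully open by its handle, then lift the bracket out and set it down gently, standing upright on its foot in the middle of the bench scale's pan. Leave the jaw open and leave the other things on the bench where they are.

Things in the scene. Friction and masses are not known exactly. Their poses are not given: they have to be found in the camera images.
- bracket: Finished aluminium bracket, 0.3 to 0.6 kg, clamped in the vise. Origin: centre of its foot's underside; z up its web, x along, y across its thickness. Foot 100 (x) by 42 (y) by 12 mm; web 70 wide, 16 thick (y -8 to 8), up to z 62, merging into a round head, 60 mm diameter, 16 thick, centred on z 60: 90 mm high in all. In the vise its z leans 25 degrees from vertical. Grip across y, above the jaws.
- vise: Tilting vise, bolted down. Origin: on the bench, under the bed's middle. Frame level: z up, y the jaw's opening direction, x away from the robot (yaw varies). The bed is tilted about y: its normal is (-0.423, 0, 0.906) in this frame, so it faces up and towards the robot. Base plate x -95 to 95, y -60 to 120 mm; bed y -55 to 145 mm. Nothing stands over it.
- seat (a point): Point on the vise's bed, 85 mm above the vise's origin, under the middle of the clamped bracket's foot (axes as the vise's, level). The fixed jaw (y -49 to -21 mm from here) has a plain face, 36 mm high above the bed. A stop 18 mm high stands at the low end of the foot: with the jaw open the bracket stays standing on the bed.
- vise_jaw (a joint): How far the moving jaw is slid open, m: 0 clamped, 0.045 fully back on its stop. It slides along the vise's +y with about 6 N of friction and no spring: it stays where left. The jaw is 90 mm long, 37 mm high above the bed; clamped, its lip reaches 10 mm over the bracket's foot and blocks it from being lifted.
- jaw_handle (a point): Centre of the top of the moving jaw's handle: a bare steel post, 24 mm diameter, square to the tilted bed. Axes of the tilted bed: z along the post (25 degrees from vertical), y the opening direction, x up the slope. Its top is 98 mm above the bed; the upper 72 mm are free, below is the jaw's carriage. While clamped it is 78 mm along y from the bracket's middle.
- scale: Bench scale, fixed: a grey box with a steel pan on top and an indicator on a post. Origin: centre of its underside, on the bench. x towards the indicator, 120 to 165 mm from the pan's centre, 150 mm wide, its top 180 mm above the bench. It stands left or right of the vise; on the other side stands a plain surface plate of the same size.
- pan (a point): Centre of the top of the scale's flat pan, 48 mm above the bench. The pan is 200 mm (x) by 180 mm (y). Axes as the scale's, z up.
- surface_plate: A plain dark steel surface plate, 200 by 180 mm, top 48 mm above the bench; a bystander, fixed. Origin: centre of its underside, on the bench.
- square: Bystander: flat engineer's square, stock 100 mm, blade 110 mm, 16 mm high, loose on the surface plate. Origin: under the middle of its stock.
- wrench: Bystander: a wrench 180 mm long, lying loose beyond the vise. Origin: under its middle.
- brush: Bystander: a brush 190 mm long lying beyond the vise, to the right. Origin: under its middle.
- oil_can: Bystander: aluminium bottle, 64 mm diameter, 170 mm high, standing beyond the vise, to the left. Origin: centre of its base.
- grinding_wheel: Bystander: spare grinding wheel, 150 mm diameter, 22 mm thick, lying flat between the robot and the vise. Origin: centre of its underside.
- roller: Bystander: steel roller, 50 mm diameter, 90 mm high, standing between robot and vise, to the left. Origin: centre of its base.
- rough_casting: Bystander: rough casting, foot 120 by 70 by 22 mm with a 56 mm boss, 72 mm high overall, standing between robot and vise, to the right. Origin: centre of its underside.
Not all that is in view belongs to the job. Leave any blue or green look-alike of the bracket alone.

How it is judged:
By the outcome, as a careful person would: the job done as asked, in the order asked, and still so for the second after the job is handed in, with the robot touching nothing.
It also fails if it takes over 51 s, if anything falls off the work surface, if the arm or the gripper's body presses on something with over 40 N, if the wrist force passes 120 N, or if a joint passes its speed limit or range.

### The arm

A 6-joint arm with a two-finger parallel gripper is mounted at the origin on the work surface. World frame = base frame: x ahead of the robot, y to its left, z up, the work surface at z = 0. Lengths are in mm, angles in rad, forces in N, time in s.
With the tool pointing down it reaches from about 275 to 750 mm from the base axis. Payload 10.2 kg.
Tool frame: the origin (TCP) lies at the very end of the fingers, on their centre line; the grasp point (between the pads) lies 19 mm behind it; z points along the fingers, y is the line along which they close (so a half turn about z gives the same grasp; the last joint's range is limited). The gripper opens to 85 mm and grips with 20 to 120 N. Pads are 22 mm wide; open, the fingers measure 114 mm over their backs; the gripper's body (76 mm by 85 mm) begins 54 mm behind the grasp point. The pads swing forward as they close: fully open they stand 13 mm farther back than shut.
Start: joints at [0.924, 0.313, 1.498, -0, 1.331, -0.223], TCP at [215.907, 478.555, 231.294] pointing down, gripper open.
Joint ranges: [-2.94, 2.94], [-0.97, 2.17], [0.19, 2.56], [-1.23, 4.37], [0.02, 3.11], [-2.88, 2.88]. Speed limits (rad/s): [2.39, 2.39, 3.01, 3.14, 3.14, 3.14].

### API

Orientations are given as a unit quaternion [w, x, y, z].
In Python, from rig import ctrl, optics gives the robot as it stands. The module is installed in compiled form; this text tells all that it offers.
- The arm moves only by the shell command python3 -m handwheel 'ROWS' [FORCE]. ROWS is JSON, a list that holds one entry, the list of rows, each a list of 5 numbers: the gripper command: -1 is fully open, 1 is shut, values between are in proportion, then the shift along the world's x, y, z in units of 50 mm (1.0 is 50 mm), then the turn about the world's z in units of 8 degrees (1.0 is 8 degrees). In form: [[[gripper, tx, ty, tz, twist], ...]]. A call has 1 to 10 rows; each row shifts and turns the commanded pose from where the row before left it; what a row does not reach is not made up. A row lasts 1/10 s, in which the tool goes at most 50 mm and 8.59 degrees, less where a joint would pass 70% of its speed; a pose out of reach is approached as far as the arm can. A call is refused whole if a number of a shift passes 1 or a number of a turn 1, either way. A call with a gripper value outside its range is refused whole. The fingers move at their own pace and stop on an object; FORCE is the grip in N (left out, the last holds). Time passes only in rows, so rows that do not move let the fingers close. It gives the time, the measured TCP pose, the force, the opening and the grip force at its end, in the units of the state.
- ctrl.sense(): the state, without advancing time (a new reading comes with each control period).
- optics.capture(name): name is "scene" or "top" or "wrist"; returns a dict with "img" (420x560x3 uint8, blue, green, red), "K" (3x3 intrinsics, pixels), "R" (3x3) and "t" (3): a world point X has camera coordinates R X + t. Camera axes: x right, y down, z forward; pixel columns grow to the right and rows downward; lengths in mm; the calibration is good to about 2 mm. A picture is of the moment at which its call begins. There is no depth.
- ctrl.finish_job(): hands the job in; it is judged then, once.
The state is a dict: "time_s": time; "joints": joint angles; "dq": joint speeds; "tau": joint torques, N m; "eef_pos": TCP position; "ee_rot": TCP orientation; "force": force on the tool from outside, world axes, zero at the start; "wrist_torque": the same for the moment, N m; "grip_width": opening from 0.0 (shut) to 1.0 (fully open); "grip_force": force on a finger pad.
Only numpy, scipy, OpenCV 4.12 (cv2) and the standard library are available. Lean on these libraries where they do the work, as an engineer would, in place of code of your own. Each camera call takes 0.05 s, during which the arm holds its last target. There are 200 camera calls.

## Working session

There is one attempt and no reset: what is moved stays moved. The work goes in short steps, Python scripts to look and compute and a shell command to move; the robot and the scene stay as the last step left them, time stands still between calls to the robot, and variables do not carry over. Pictures are saved under pics/ and viewed, at most 10 in all, crops included, and the job is handed in when it is done.

```bash
mkdir -p pics; python3 - <<'E'
from rig import ctrl, optics
import cv2,numpy as np
for n in("scene","top"):
    c=optics.capture(n); cv2.imwrite(f"pics/{n}0.png",c["img"]); np.savez(f"{n}0.npz",**c)
    print(n,c["K"].round(1).tolist(),c["R"].round(3).tolist(),c["t"].round(1).tolist())
s=ctrl.sense();print(s["ee_rot"],s["eef_pos"],s["time_s"])
E
```

```text
scene [[518.8, 0.0, 273.9], [0.0, 518.8, 208.9], [0.0, 0.0, 1.0]] [[-0.103, 0.995, 0.011], [0.544, 0.066, -0.836], [-0.833, -0.08, -0.548]] [57.4, -170.8, 1634.0]
top [[406.9, 0.0, 287.2], [0.0, 406.9, 211.8], [0.0, 0.0, 1.0]] [[-0.002, -1.0, 0.031], [-0.986, -0.004, -0.169], [0.17, -0.031, -0.985]] [-22.3, 504.0, 1235.7]
[-2.27221390e-04  2.10286664e-01  9.77639622e-01 -4.86664108e-04] [215.76763261 478.39163232 230.81062896] 0.1
```

View pics/top0.png

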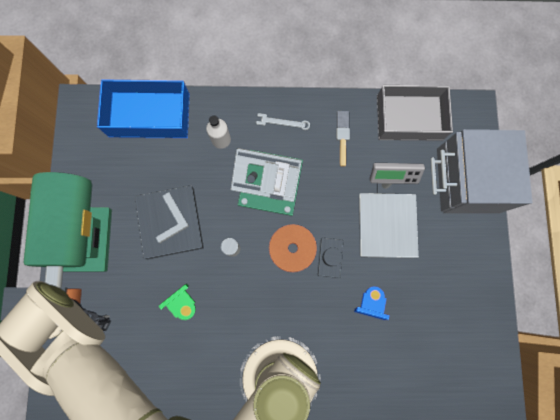

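View pics/scene0.png

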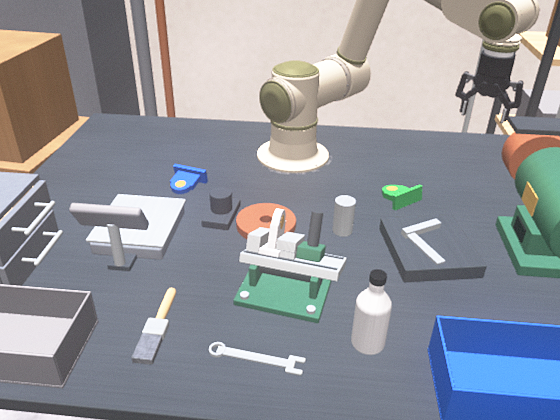

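The top view shows the vise at about (267,180) with its green handle at (254,175), the scale pan at (389,225) with the indicator at (397,174), and the surface plate at left. I'll zoom in on the vise.

```bash
python3 - <<'E'
import cv2,numpy as np
a=np.load("top0.npz")["img"][140:225,220:315]; b=np.load("scene0.npz")["img"][195:325,225:355]
a=cv2.resize(a,(400,358),interpolation=cv2.INTER_CUBIC); b=cv2.resize(b,(400,400),interpolation=cv2.INTER_CUBIC)
a=cv2.copyMakeBorder(a,0,42,0,0,0)
cv2.imwrite("pics/crop1.png",np.hstack([a,b]))
E
```

```text
(no output)
```

View pics/crop1.png

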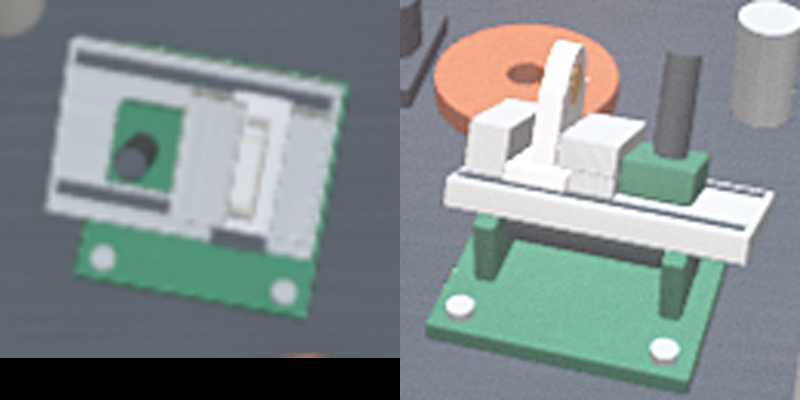

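The post is at crop (131,164) in the top view, and its top is at (683,53) in the scene view. The bracket's head is to the right of it, and the vise is yawed by about -10 deg.

```bash
cat > h.py <<'E'
import numpy as np, cv2
def cam(f):
    d=np.load(f); return d["K"],d["R"],d["t"]
def ray(c,u,v):
    K,R,t=c; d=R.T@np.linalg.solve(K,[u,v,1.]); return -R.T@t,d
def plane(c,u,v,z):
    o,d=ray(c,u,v); return (o+d*(z-o[2])/d[2]).round(1)
def tri(c1,p1,c2,p2):
    P=[c[0]@np.c_[c[1],c[2]] for c in(c1,c2)]
    X=cv2.triangulatePoints(P[0],P[1],np.float64(p1),np.float64(p2))[:,0]; return (X[:3]/X[3]).round(1)
def proj(c,X):
    p=c[0]@(c[1]@X+c[2]); return (p[:2]/p[2]).round(1)
E
python3 - <<'E'
from h import *
T=cam("top0.npz");S=cam("scene0.npz")
a=lambda x,y:(220+x/4.21,140+y/4.21); b=lambda x,y:(225+(x-400)/3.077,195+y/3.077)
h1=plane(T,*a(131,162),173.8);h2=plane(S,*b(683,54),173.8)
print("handle",h1,h2,tri(T,a(131,162),S,b(683,54)))
# bed far (high) edge and bolts for the yaw
def yaw(p,q): d=p-q; return np.degrees(np.arctan2(-d[0],d[1])).round(1)
zh=85+.423*85
print("yaw bed",yaw(plane(T,*a(72,36),zh),plane(T,*a(348,84),zh)),"bolts",yaw(plane(T,*a(103,258),15),plane(T,*a(284,291),15)),yaw(plane(S,*b(665,348),15),plane(S,*b(460,305),15)))
# bracket head top, both views
y=np.radians(-10);yv=np.r_[-np.sin(y),np.cos(y),0];xv=np.r_[np.cos(y),np.sin(y),0];n=-.423*xv+np.r_[0,0,.906]
seat=h1-78*yv-98*n; print("seat",seat.round(1))
for k,(w) in {"headtop":seat+90*n,"headc":seat+60*n,"bolt?":seat*0}.items(): 
    p=proj(T,w);q=proj(S,w);print(k,w.round(1),((p-[220,140])*4.21).round(),((q-[225,195])*3.077+[400,0]).round())
# pan
img=np.load("top0.npz")["img"]
m=(img.min(2)>150)&(img.max(2).astype(int)-img.min(2)<30); m[:,:345]=0;m[:,430:]=0;m[:187]=0;m[270:]=0
m=cv2.morphologyEx(m.astype(np.uint8),cv2.MORPH_OPEN,np.ones((5,5)))
cs,_=cv2.findContours(m,0,2);c=max(cs,key=cv2.contourArea);r=cv2.minAreaRect(c)
B=np.array([plane(T,*p,48) for p in cv2.boxPoints(r)]);print("pan",r,B.tolist(),B.mean(0))
img=np.load("scene0.npz")["img"]
E
```

```text
handle [577.6  85.  173.8] [583.9  88.3 173.8] [578.5  87.1 170.1]
yaw bed -9.8 bolts -10.3 -10.2
seat [604.9   1.   85. ]
headtop [567.4   7.6 166.6] [245. 180.] [563.  42.]
headc [579.9   5.4 139.4] [248. 172.] [557.  85.]
bolt? [0. 0. 0.] [ 252. 1001.] [ 606. -124.]
pan ((388.5, 225.0), (64.0, 57.0), 90.0) [[564.7, -253.0, 48.0], [565.6, -436.0, 48.0], [362.4, -424.5, 48.0], [362.3, -246.5, 48.0]] [ 463.75 -340.     48.  ]
```

```bash
python3 -m handwheel '[[[-0.2,0.3,-0.3,0,0.1],[-0.2,0.5,-0.5,0,0.2],[-0.2,0.55,-0.6,0,0.2],[-0.2,0.55,-0.6,0,0.2],[-0.2,0.55,-0.6,0,0.2],[-0.2,0.55,-0.6,0,0.2],[-0.2,0.55,-0.6,0,0.2],[-0.2,0.55,-0.6,0,0.2],[-0.2,0.55,-0.6,0,0.1],[-0.2,0.5,-0.5,0,0.1]]]' 60; python3 -m handwheel '[[[-0.2,0.55,-0.6,0,0.1],[-0.2,0.55,-0.6,0,0.1],[-0.2,0.5,-0.5,0,0],[-0.2,0.3,-0.3,0,0],[-0.2,0,0,0,0],[-0.2,0,0,0,0]]]'
```

```text
time_s: 1.1
eef_pos: [474.4, 201.8, 231.1]
ee_rot: [-0.0, 0.093, 0.996, -0.0]
force: [0.8, 0.7, 0.4]
grip_width: 0.598
grip_force: 0.0
time_s: 1.7
eef_pos: [568.0, 103.7, 230.8]
ee_rot: [-0.001, 0.079, 0.997, 0.0]
force: [-1.0, -0.1, 0.0]
grip_width: 0.601
grip_force: 0.0
```

```bash
python3 -m handwheel '[[[-0.2,0.24,-0.2,0,-0.06],[-0.2,0.23,-0.19,0,-0.06],[-0.2,0,0,0,0],[-0.2,0,0,0,0]]]'; python3 - <<'E'
from rig import optics
import cv2,numpy as np
c=optics.capture("wrist"); cv2.imwrite("pics/w1.png",c["img"]); np.savez("w1.npz",**c)
from h import *
y=np.radians(-10);yv=np.r_[-np.sin(y),np.cos(y),0];xv=np.r_[np.cos(y),np.sin(y),0];n=-.423*xv+np.r_[0,0,.906]
h=np.r_[579,86.5,172]; seat=h-78*yv-98*n
for p in (h,seat+90*n,seat+60*n+8*yv,seat+60*n-8*yv): print(proj(cam("w1.npz"),p))
E
```

```text
time_s: 2.1
eef_pos: [591.2, 85.0, 231.3]
ee_rot: [-0.0, 0.087, 0.996, 0.0]
force: [-1.1, 1.0, -0.1]
grip_width: 0.601
grip_force: 0.0
[275.9 206.3]
[159.6 207.9]
[184.4 212.7]
[163.3 212.8]
```

View pics/w1.png

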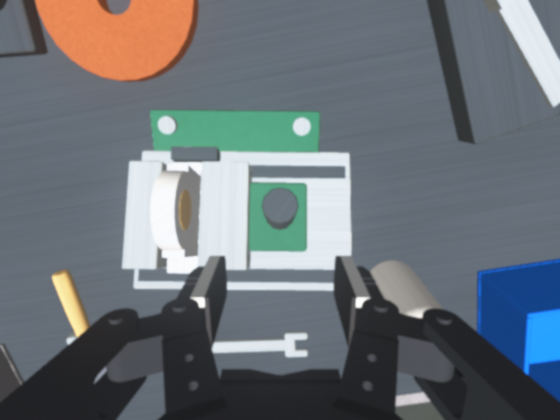

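The wrist view shows the post's top at (280,203), about 3 mm to +y of my estimate. The yaw matches, since the bed edges are level. Next I'll correct the offset, descend, grip, and slide along the vise's +y.

```bash
python3 -m handwheel '[[[-0.2,-0.04,0.06,-0.2,0],[-0.2,0,0,-0.4,0],[-0.2,0,0,-0.4,0],[-0.2,0,0,-0.4,0],[-0.2,0,0,-0.3,0],[-0.2,0,0,-0.3,0],[-0.2,0,0,0,0]]]'; python3 -m handwheel '[[[1,0,0,0,0],[1,0,0,0,0],[1,0,0,0,0],[1,0,0,0,0],[1,0,0,0,0]]]' 60
```

```text
time_s: 2.85
eef_pos: [588.2, 87.7, 128.9]
ee_rot: [-0.002, 0.087, 0.996, -0.0]
force: [0.7, 0.0, 0.2]
grip_width: 0.6
grip_force: 0.0
time_s: 3.35
eef_pos: [590.0, 86.9, 132.4]
ee_rot: [0.001, 0.087, 0.996, -0.0]
force: [-3.6, -1.2, 6.0]
grip_width: 0.266
grip_force: 59.0
```

```bash
python3 -m handwheel '[[[1,0.014,0.08,0,0],[1,0.028,0.158,0,0],[1,0.028,0.158,0,0],[1,0.028,0.158,0,0],[1,0.028,0.158,0,0],[1,0.014,0.08,0,0],[1,0,0,0,0],[1,0,0,0,0]]]'
```

```text
time_s: 4.15
eef_pos: [597.4, 126.6, 132.4]
ee_rot: [0.001, 0.087, 0.996, -0.0]
force: [-1.6, -0.2, 4.4]
grip_width: 0.265
grip_force: 59.0
```

```bash
python3 -m handwheel '[[[1,0.01,0.06,0,0],[1,0.007,0.04,0,0],[1,0,0,0,0]]]'; python3 -m handwheel '[[[1,0.007,0.04,0,0],[1,0,0,0,0],[1,0,0,0,0]]]'
```

```text
time_s: 4.45
eef_pos: [597.9, 129.4, 132.4]
ee_rot: [0.0, 0.088, 0.996, -0.002]
force: [-4.9, -13.1, 7.2]
grip_width: 0.263
grip_force: 59.4
time_s: 4.75
eef_pos: [597.9, 129.4, 132.4]
ee_rot: [-0.0, 0.088, 0.996, -0.004]
force: [-8.6, -23.9, 8.8]
grip_width: 0.263
grip_force: 59.8
```

The jaw is on its stop: the last commanded step only raised the force. Next I'll release, rise, move over the bracket and look.

```bash
python3 -m handwheel '[[[1,-0.007,-0.04,0,0],[-0.2,0,0,0,0],[-0.2,0,0,0,0],[-0.2,0,0,0,0],[-0.2,0,0,0.3,0],[-0.2,0,0,0.5,0],[-0.2,0,0,0.6,0],[-0.2,0,0,0.6,0]]]';  python3 -m handwheel '[[[-0.2,-0.1,-0.5,0,0],[-0.2,-0.14,-0.7,0,0],[-0.2,-0.14,-0.7,0,0],[-0.2,-0.05,-0.45,0,0],[-0.2,0,0,0,0],[-0.2,0,0,0,0]]]'; python3 - <<'E'
from rig import optics,ctrl
import cv2,numpy as np
c=optics.capture("wrist"); cv2.imwrite("pics/w2.png",c["img"]); np.savez("w2.npz",**c)
from h import *
y=np.radians(-10);yv=np.r_[-np.sin(y),np.cos(y),0];xv=np.r_[np.cos(y),np.sin(y),0];n=-.423*xv+np.r_[0,0,.906]
seat=np.r_[603.8,4.5,85];C=cam("w2.npz")
for p in (seat+123*yv+98*n,seat+90*n,seat+90*n+8*yv,seat+90*n-8*yv): print(proj(C,p))
E
```

```text
time_s: 5.55
eef_pos: [597.6, 132.1, 232.3]
ee_rot: [-0.0, 0.087, 0.996, 0.0]
force: [0.5, -0.6, -0.6]
grip_width: 0.6
grip_force: 0.0
time_s: 6.15
eef_pos: [576.4, 14.6, 231.3]
ee_rot: [0.0, 0.088, 0.996, 0.0]
force: [-0.4, 0.3, 0.2]
grip_width: 0.603
grip_force: 0.0
[460.6 206.1]
[269.2 208. ]
[281.2 207.9]
[257.1 208. ]
```

View pics/w2.png

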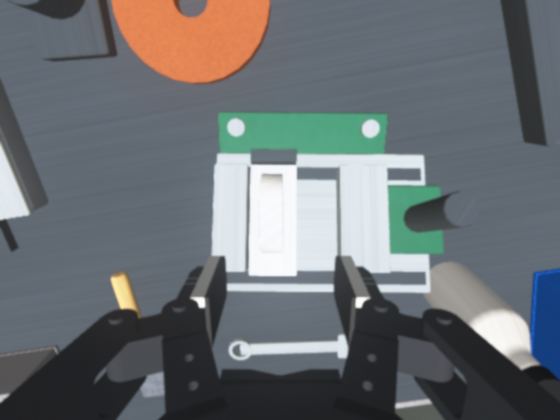

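The wrist view shows the jaw open, with the post at (458,208) as predicted. The bracket is still standing, with its head at column 272, so I need about 3 mm more in -y. Next I'll descend and grip.

```bash
python3 -m handwheel '[[[-0.2,0,-0.06,-0.2,0],[-0.2,0,0,-0.4,0],[-0.2,0,0,-0.4,0],[-0.2,0,0,-0.4,0],[-0.2,0,0,-0.4,0],[-0.2,0,0,-0.3,0],[-0.2,0,0,0,0],[-0.2,0,0,0,0]]]'; python3 -m handwheel '[[[1,0,0,0,0],[1,0,0,0,0],[1,0,0,0,0],[1,0,0,0,0],[1,0,0,0,0],[1,0,0,0,0]]]' 50
```

```text
time_s: 7.0
eef_pos: [576.3, 11.6, 126.3]
ee_rot: [-0.0, 0.087, 0.996, 0.0]
force: [0.7, 1.0, -0.8]
grip_width: 0.599
grip_force: 0.0
time_s: 7.6
eef_pos: [576.3, 11.1, 126.7]
ee_rot: [0.0, 0.088, 0.996, -0.0]
force: [-3.7, -0.4, 4.9]
grip_width: 0.178
grip_force: 54.9
```

```bash
python3 -m handwheel '[[[1,0,0.01,0.1,0],[1,0,0.02,0.2,0],[1,0,0,0.2,0],[1,0,0,0.3,0],[1,0,0,0.4,0],[1,0,0,0.5,0],[1,0,0,0.5,0],[1,0,0,0.4,0],[1,0,0,0,0],[1,0,0,0,0]]]'; python3 - <<'E'
from rig import optics
import cv2,numpy as np
c=optics.capture("scene"); np.savez("s3.npz",**c); a=cv2.resize(c["img"][110:290,200:380],(500,500),interpolation=cv2.INTER_CUBIC)
cv2.imwrite("pics/s3.png",a)
E
```

```text
time_s: 8.6
eef_pos: [576.0, 12.8, 255.8]
ee_rot: [-0.0, 0.087, 0.996, 0.0]
force: [0.3, -0.2, -5.9]
grip_width: 0.184
grip_force: 53.8
```

View pics/s3.png

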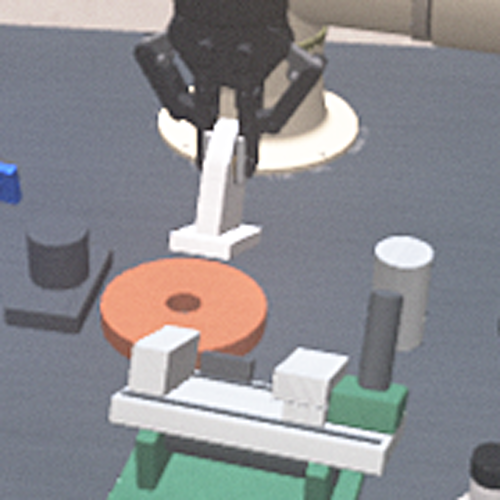

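The scene view shows the bracket clear of the vise, still tilted in the pads with its foot at about (215,240), and the jaw open. Next I'll carry it over the pan.

```bash
python3 -m handwheel '[[[1,-0.1,-0.3,0,0.1],[1,-0.2,-0.5,0,0.11],[1,-0.3,-0.7,0,0.11],[1,-0.3,-0.75,0,0.11],[1,-0.3,-0.8,0,0.11],[1,-0.3,-0.8,0,0.11],[1,-0.3,-0.8,0,0.11],[1,-0.3,-0.8,0,0.11],[1,-0.3,-0.7,0,0.11],[1,-0.25,-0.5,0,0.11]]]'; python3 -m handwheel '[[[1,-0.15,-0.3,-0.2,0],[1,-0.1,-0.1,-0.4,0],[1,0,0,-0.5,0],[1,0,0,-0.4,0],[1,0,0,-0.3,0],[1,0,0,-0.2,0],[1,0,0,0,0],[1,0,0,0,0]]]';python3 - <<'E'
from rig import optics
import cv2,numpy as np
c=optics.capture("scene"); np.savez("s4.npz",**c); d=optics.capture("wrist"); np.savez("w4.npz",**d)
a=cv2.resize(c["img"][130:270,70:210],(400,400),interpolation=cv2.INTER_CUBIC)
b=cv2.resize(d["img"],(400,300));b=cv2.copyMakeBorder(b,0,100,0,0,0)
cv2.imwrite("pics/s4.png",np.hstack([a,b]))
E
```

```text
time_s: 9.65
eef_pos: [442.3, -321.6, 254.7]
ee_rot: [-0.001, 0.012, 1.0, 0.001]
force: [0.9, 0.2, -4.9]
grip_width: 0.179
grip_force: 53.6
time_s: 10.45
eef_pos: [431.5, -339.7, 156.5]
ee_rot: [0.0, 0.011, 1.0, -0.0]
force: [0.2, -0.1, -5.1]
grip_width: 0.18
grip_force: 53.4
```

View pics/s4.png

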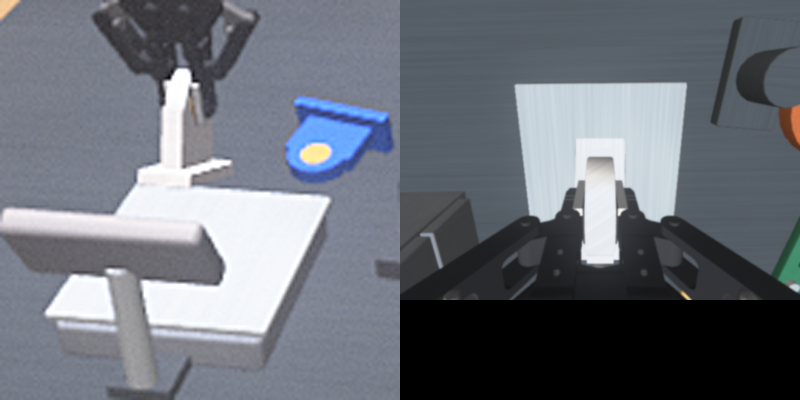

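The bracket hangs tilted over the pan with its foot's low end towards the robot. I'll lower it to first contact, with a lighter grip so it can pivot.

```bash
python3 -m handwheel '[[[1,0,0,-0.2,0],[1,0,0,-0.3,0],[1,0,0,-0.2,0],[1,0,0,-0.1,0],[1,0,0,0,0],[1,0,0,0,0]]]' 25; python3 -m handwheel '[[[1,0,0,-0.03,0],[1,0,0,-0.03,0],[1,0,0,-0.03,0],[1,0,0,0,0]]]';python3 -m handwheel '[[[1,0,0,-0.03,0],[1,0,0,-0.03,0],[1,0,0,0,0]]]'
```

```text
time_s: 11.15
eef_pos: [431.4, -340.1, 116.7]
ee_rot: [0.0, 0.012, 1.0, -0.0]
force: [-0.7, -0.8, -4.7]
grip_width: 0.181
grip_force: 53.5
time_s: 11.55
eef_pos: [431.2, -339.7, 111.6]
ee_rot: [-0.0, 0.012, 1.0, 0.0]
force: [0.4, 0.3, -4.4]
grip_width: 0.181
grip_force: 53.5
time_s: 11.85
eef_pos: [431.8, -340.2, 110.5]
ee_rot: [0.001, 0.012, 1.0, -0.001]
force: [-0.6, 2.5, 10.0]
grip_width: 0.18
grip_force: 55.6
```

```bash
python3 -m handwheel '[[[0.75,0,0,0,0],[0.75,0,0,0,0]]]' 20; python3 -m handwheel '[[[0.75,0.06,0,0,0],[0.75,0.06,0,-0.01,0],[0.75,0,0,0,0]]]'
```

```text
time_s: 12.05
eef_pos: [431.9, -340.2, 110.5]
ee_rot: [0.001, 0.011, 1.0, -0.001]
force: [-0.5, 2.1, 9.2]
grip_width: 0.185
grip_force: 55.6
time_s: 12.35
eef_pos: [437.6, -340.2, 109.0]
ee_rot: [0.0, 0.011, 1.0, -0.001]
force: [-2.6, 1.0, 5.9]
grip_width: 0.181
grip_force: 55.3
```

```bash
python3 -m handwheel '[[[1,0.08,0,-0.025,0],[1,0.08,0,-0.025,0],[1,0,0,0,0]]]' 20; python3 -m handwheel '[[[1,0.065,0,-0.03,0],[1,0.065,0,-0.03,0],[1,0,0,0,0]]]'; python3 - <<'E'
from rig import optics
import cv2,numpy as np
c=optics.capture("scene"); np.savez("s5.npz",**c); d=optics.capture("wrist"); np.savez("w5.npz",**d)
a=cv2.resize(c["img"][130:230,90:190],(400,400),interpolation=cv2.INTER_CUBIC)
b=cv2.resize(d["img"],(400,300));b=cv2.copyMakeBorder(b,0,100,0,0,0)
cv2.imwrite("pics/s5.png",np.hstack([a,b]))
E
```

```text
time_s: 12.65
eef_pos: [445.8, -340.2, 106.0]
ee_rot: [0.0, 0.011, 1.0, -0.001]
force: [-0.8, -0.8, 4.5]
grip_width: 0.178
grip_force: 55.0
time_s: 12.95
eef_pos: [452.3, -340.3, 103.0]
ee_rot: [0.0, 0.011, 1.0, -0.001]
force: [-0.5, -2.6, 5.1]
grip_width: 0.178
grip_force: 55.0
```

View pics/s5.png

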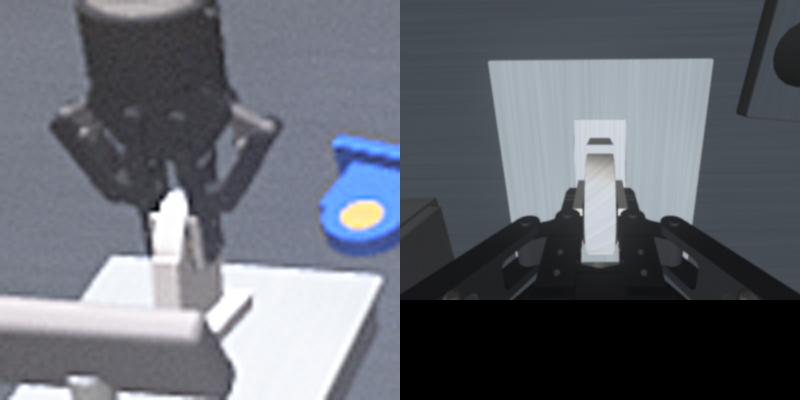

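The wrist view shows the bracket turning towards upright: its foot now shows beyond the web at (600,130), and the forces are small. I'll continue along the arc to flat.

```bash
python3 -m handwheel '[[[1,0.06,0,-0.036,0],[1,0.06,0,-0.036,0],[1,0,0,0,0]]]'; python3 -m handwheel '[[[1,0.06,0,-0.04,0],[1,0.03,0,-0.02,0],[1,0,0,0,0],[1,0,0,0,0]]]'
```

```text
time_s: 13.35
eef_pos: [458.3, -340.3, 99.4]
ee_rot: [0.001, 0.011, 1.0, -0.001]
force: [0.9, -2.8, 4.2]
grip_width: 0.179
grip_force: 55.0
time_s: 13.75
eef_pos: [462.6, -340.3, 96.5]
ee_rot: [0.001, 0.011, 1.0, -0.001]
force: [0.5, -4.3, 4.4]
grip_width: 0.18
grip_force: 54.9
```

```bash
python3 -m handwheel '[[[1,0.015,0,-0.02,0],[1,0,0,0,0]]]';python3 -m handwheel '[[[1,0.01,0,-0.016,0],[1,0,0,0,0]]]'; python3 -m handwheel '[[[1,0,0,-0.016,0],[1,0,0,0,0]]]'
```

```text
time_s: 13.95
eef_pos: [463.5, -340.4, 95.8]
ee_rot: [0.001, 0.012, 1.0, -0.001]
force: [0.5, -2.1, 6.3]
grip_width: 0.185
grip_force: 55.3
time_s: 14.15
eef_pos: [464.2, -340.4, 95.2]
ee_rot: [0.001, 0.012, 1.0, -0.001]
force: [2.5, -2.3, 8.3]
grip_width: 0.179
grip_force: 55.6
time_s: 14.35
eef_pos: [464.7, -340.5, 94.8]
ee_rot: [0.002, 0.012, 1.0, -0.001]
force: [3.4, -2.3, 9.8]
grip_width: 0.182
grip_force: 55.8
```

```bash
python3 - <<'E'
from rig import optics
import cv2,numpy as np
from h import *
c=optics.capture("scene"); np.savez("s6.npz",**c); d=optics.capture("wrist"); np.savez("w6.npz",**d)
S=cam("s6.npz");W=cam("w6.npz")
for cc,f in((S,c["img"]),(W,d["img"])):
    for x in(-50,50):
        for y in(-21,21):
            for z in (0,12):
                p=proj(cc,np.r_[464.5+x,-340.5+y,48+z]); 
                if z==12: print(p)
                cv2.circle(f,tuple(int(round(v)) for v in p),1,(0,0,255) if z else (255,0,0),-1)
a=cv2.resize(c["img"][140:220,100:180],(400,400),interpolation=cv2.INTER_CUBIC)
b=cv2.resize(d["img"][120:420,130:430],(400,400))
cv2.imwrite("pics/s6.png",np.hstack([a,b]))
E
```

```text
[134.9 201.2]
[151.4 202.3]
[120.8 224.1]
[138.5 225.3]
[235.8 153.4]
[313.7 151.6]
[246.  311.4]
[312.4 310.1]
```

View pics/s6.png

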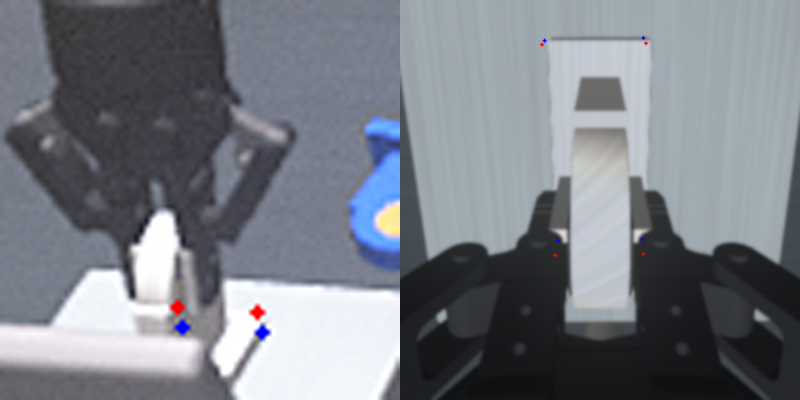

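The near foot edge is within about 2 mm of the prediction, and TCP z 94.8 against about 96 for flat contact says the foot is flat and centred. I'll ease the pressure, open gradually, and rise.

```bash
python3 -m handwheel '[[[1,0,0,0.02,0],[0.6,0,0,0,0],[0.5,0,0,0,0],[0.4,0,0,0,0],[0.2,0,0,0,0],[0,0,0,0,0],[-0.2,0,0,0,0],[-0.2,0,0,0,0]]]'; python3 -m handwheel '[[[-0.2,0,0,0.2,0],[-0.2,0,0,0.4,0],[-0.2,0,0,0.6,0],[-0.2,0,0,0.6,0],[-0.2,0,0,0.6,0],[-0.2,-0.3,0,0.3,0],[-0.2,-0.6,0,0,0],[-0.2,-0.6,0,0,0],[-0.2,0,0,0,0],[-0.2,0,0,0,0]]]'; python3 - <<'E'
from rig import optics
import cv2,numpy as np
from h import *
c=optics.capture("scene");t=optics.capture("top"); d=optics.capture("wrist"); np.savez("w7.npz",**d)
a=cv2.resize(c["img"],(400,300));b=cv2.resize(d["img"],(400,300));t=cv2.resize(t["img"],(400,300))
e=cv2.resize(c["img"][140:230,80:200],(400,300),interpolation=cv2.INTER_CUBIC)
cv2.imwrite("pics/s7.png",np.vstack([np.hstack([a,b]),np.hstack([t,e])]))
E
```

```text
time_s: 15.25
eef_pos: [463.5, -339.8, 94.6]
ee_rot: [0.0, 0.012, 1.0, 0.0]
force: [0.4, -0.2, 0.2]
grip_width: 0.599
grip_force: 0.0
time_s: 16.25
eef_pos: [388.5, -340.1, 230.5]
ee_rot: [0.0, 0.012, 1.0, -0.001]
force: [0.2, 0.1, -0.2]
grip_width: 0.599
grip_force: 0.0
```

View pics/s7.png

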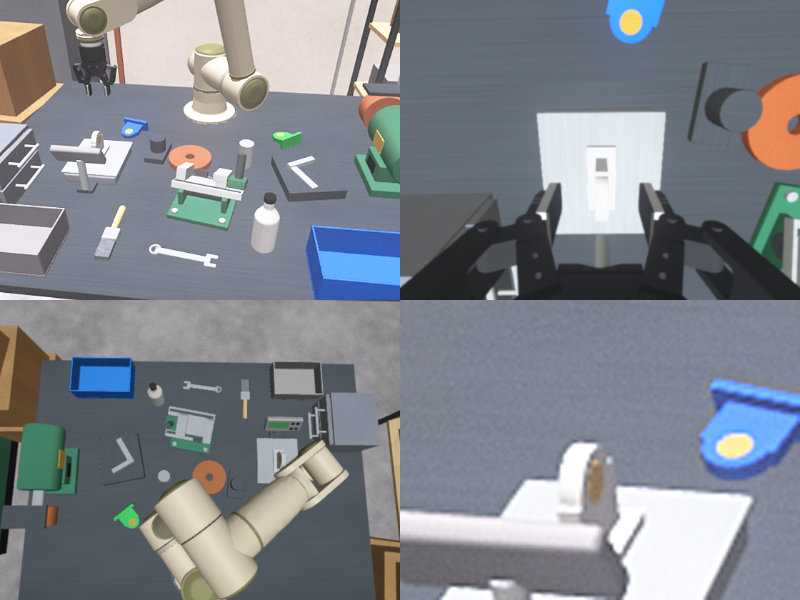

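The bracket stands upright in the middle of the pan: in the wrist view its foot is centred on column 601, the same as the pan. The jaw is open and the other things are in place, so I'll hand in.

```bash
python3 -c "
from rig import ctrl; print(ctrl.finish_job())"
```

```text
the job is handed in; nothing more can be done
None
```

I slid the vise jaw fully open, lifted the bracket out, stood it upright in the middle of the scale's pan, and handed the job in at about 16 s; no verdict came back.

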